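# Rack the loose spice mill and take its head off, whichever way it unscrews

## Task

I want to refill the square glass spice mill that stands on the tray: first stand it, head on, fully down in the one empty pocket of the wooden spice rack, where it cannot turn. Then twist its black head off and finish still holding it up, well above the jars and a hand's breadth to the side of its open jar, so that I can pour. Some of these mills have a left-hand thread and it does not show, so if the head does not give one way, try the other; leave the other jars, their lids and the things standing around where they are.

Things in the scene. Friction and masses are not known exactly. Their poses are not given: they have to be found in the camera images.
- rack: wooden spice rack, fixed: block 76 (x) by 312 (y) by 45 mm high with a row of four square pockets along its y, 75 mm apart, square to it, each 50 x 50 mm and 40 mm deep above a 5 mm floor. Origin: centre of its underside. Three are taken, one is empty
- pocket_0 (a point): centre of the floor of pocket 0, counted from the rack's -y end (5 mm above the worktop)
- pocket_1 (a point): centre of the floor of pocket 1, counted from the rack's -y end (5 mm above the worktop)
- pocket_2 (a point): centre of the floor of pocket 2, counted from the rack's -y end (5 mm above the worktop)
- pocket_3 (a point): centre of the floor of pocket 3, counted from the rack's -y end (5 mm above the worktop)
- tray: low oval wooden tray, 105 x 205 mm, fixed; its floor is 5 mm above the worktop, its rim 10 mm; the mill to be refilled stands on it, square to the rack. Origin: centre of its underside
- mill_a: spice mill: clear square glass jar 46 x 46 mm, black round head. Origin: centre of the jar's underside, z up, x and y square to its sides. Glass body 76 mm high, foot bevelled 2.5 mm over the lowest 6 mm; neck rim at 98 mm; with its head on 120 mm high, about 230 g. One of the two mills stands on the tray (the one to refill), the other in the rack; which is which changes
- mill_b: spice mill: clear square glass jar 46 x 46 mm, black round head. Origin: centre of the jar's underside, z up, x and y square to its sides. Glass body 76 mm high, foot bevelled 2.5 mm over the lowest 6 mm; neck rim at 98 mm; with its head on 120 mm high, about 230 g. Twin of mill_a, the same outside
- mill_a_head: black round fluted head, 44 mm across, 38 mm high (40 with the disc on top). Origin: centre of its lower rim, 80 mm above the jar's underside when closed; z up. Short lug thread of hidden hand: one way it turns easily and lifts straight off from 40 to 74 degrees of turn (stop at 74), not rising before; the other way it stops dead after 2 degrees. 1.5 mm vertical play. The mill can be carried by it
- mill_b_head: black round fluted head, 44 mm across, 38 mm high (40 with the disc on top). Origin: centre of its lower rim, 80 mm above the jar's underside when closed; z up. Works as mill_a_head, but with a thread of the other hand
- spice_1: round spice jar with a black lid, 41 mm across, 105 mm high, loose in a pocket of the rack. Origin: centre of its underside
- spice_2: round spice jar with a black lid, as spice_1, in another pocket
- cup: low fluted grey cup, 89 mm across, 40 mm high, behind the rack. Origin: centre of its underside
- garlic: garlic bulb, 60 mm, behind the rack. Origin: centre of its underside
- lemon: lemon, 71 x 53 x 51 mm, behind the rack. Origin: centre of its underside

How it is judged (in metres and radians):
On the way:
1. the mill from the tray stands upright and fully down in the rack, its head still on ((horizontal distance between mill_a and pocket_0 below 0.008 m or horizontal distance between mill_a and pocket_1 below 0.008 m or horizontal distance between mill_a and pocket_2 below 0.008 m or horizontal distance between mill_a and pocket_3 below 0.008 m) and z of each of mill_a, mill_b in the frame of rack below 0.009 m and angle between each of mill_a, mill_b's own z axis and vertical below 0.08 rad and (horizontal distance between mill_b and pocket_0 below 0.008 m or horizontal distance between mill_b and pocket_1 below 0.008 m or horizontal distance between mill_b and pocket_2 below 0.008 m or horizontal distance between mill_b and pocket_3 below 0.008 m) and z of mill_a_head in the frame of mill_a below 0.086 m and horizontal distance between mill_a_head and mill_a below 0.01 m and z of mill_b_head in the frame of mill_b below 0.086 m and horizontal distance between mill_b_head and mill_b below 0.01 m), for 0.2 s.
At the end, for the whole second after the job is handed in: The tray's mill is upright and fully down (4 mm) in a rack pocket; its head is off, held still in the fingers, lower rim over 125 mm above the worktop and over 55 mm to the side of its jar, touching no jar or rack; the other mill is in its pocket with its head on (((distance of mill_a from where it was at the start of the episode above 0.06 m and ((horizontal distance between mill_a and pocket_0 below 0.008 m or horizontal distance between mill_a and pocket_1 below 0.008 m or horizontal distance between mill_a and pocket_2 below 0.008 m or horizontal distance between mill_a and pocket_3 below 0.008 m) and z of mill_a in the frame of rack below 0.009 m and angle between mill_a's own z axis and vertical below 0.08 rad) and ((horizontal distance between mill_b and pocket_0 below 0.008 m or horizontal distance between mill_b and pocket_1 below 0.008 m or horizontal distance between mill_b and pocket_2 below 0.008 m or horizontal distance between mill_b and pocket_3 below 0.008 m) and z of mill_b in the frame of rack below 0.009 m and angle between mill_b's own z axis and vertical below 0.08 rad) and (z of mill_b_head in the frame of mill_b below 0.086 m and horizontal distance between mill_b_head and mill_b below 0.01 m) and height (world z) of mill_a_head above 0.125 m and horizontal distance between mill_a_head and mill_a above 0.055 m and contact force between the fingers and mill_a_head above 1 N and contact force between mill_a_head and mill_a below 0.1 N and contact force between mill_a_head and mill_b below 0.1 N and contact force between mill_a_head and rack below 0.1 N and linear speed of each of mill_a_head, mill_a below 0.03 m/s) or (distance of mill_b from where it was at the start of the episode above 0.06 m and ((horizontal distance between mill_b and pocket_0 below 0.008 m or horizontal distance between mill_b and pocket_1 below 0.008 m or horizontal distance between mill_b and pocket_2 below 0.008 m or horizontal distance between mill_b and pocket_3 below 0.008 m) and z of mill_b in the frame of rack below 0.009 m and angle between mill_b's own z axis and vertical below 0.08 rad) and ((horizontal distance between mill_a and pocket_0 below 0.008 m or horizontal distance between mill_a and pocket_1 below 0.008 m or horizontal distance between mill_a and pocket_2 below 0.008 m or horizontal distance between mill_a and pocket_3 below 0.008 m) and z of mill_a in the frame of rack below 0.009 m and angle between mill_a's own z axis and vertical below 0.08 rad) and (z of mill_a_head in the frame of mill_a below 0.086 m and horizontal distance between mill_a_head and mill_a below 0.01 m) and height (world z) of mill_b_head above 0.125 m and horizontal distance between mill_b_head and mill_b above 0.055 m and contact force between the fingers and mill_b_head above 1 N and contact force between mill_b_head and mill_b below 0.1 N and contact force between mill_b_head and mill_a below 0.1 N and contact force between mill_b_head and rack below 0.1 N and linear speed of each of mill_b_head, mill_b below 0.03 m/s))); the arm keeps its last pose, push and grip.
It fails at once if the mill that was in the rack is taken out or shoved (distance of each of mill_a, mill_b from where it was at the start of the episode above 0.025 m).
It fails at once if a round spice jar is taken out or tipped (distance of any of spice_1, spice_2 from where it was at the start of the episode above 0.025 m).
It fails at once if the cup, garlic or lemon is knocked away (distance of any of cup, garlic, lemon from where it was at the start of the episode above 0.03 m).
It fails at once if the head of the mill that was in the rack is taken off ((distance of mill_a from where it was at the start of the episode below 0.025 m and z of mill_a_head in the frame of mill_a above 0.09 m) or (distance of mill_b from where it was at the start of the episode below 0.025 m and z of mill_b_head in the frame of mill_b above 0.09 m)).
It also fails if it takes over 45 s, if anything falls off the work surface, if the arm or the gripper's body presses on something with over 40 N, if the wrist force passes 120 N, or if a joint passes its speed limit or range.

## Robot

A 6-joint arm with a two-finger parallel gripper is mounted at the origin on a cart in front of the work surface, level with it; the furniture and walls round the work are solid. World frame = base frame: x ahead of the robot, y to its left, z up, the work surface at z = 0. Lengths are in mm, angles in rad, forces in N, time in s.
With the tool pointing down it reaches from about 250 to 775 mm from the base axis. Payload 8.9 kg.
Tool frame: the origin (TCP) lies at the very end of the fingers, on their centre line; the grasp point (between the pads) lies 19 mm behind it; z points along the fingers, y is the line along which they close (so a half turn about z gives the same grasp; the last joint's range is limited). The gripper opens to 85 mm and grips with 20 to 120 N. Pads are 22 mm wide; open, the fingers measure 114 mm over their backs; the gripper's body (76 mm by 85 mm) begins 54 mm behind the grasp point. The pads swing forward as they close: fully open they stand 13 mm farther back than shut.
Start: joints at [-1.463, 0.291, -0.153, 1.127, 0, 1.431], TCP at [128.26, -509.09, 231.305] pointing down, gripper open.
Joint ranges: [-2.52, 2.52], [-0.91, 1.74], [-1.3, 1.37], [-1.96, 2.02], [-1.52, 1.47], [-3.14, 3.14]. Speed limits (rad/s): [2.22, 2.22, 2.79, 3.14, 3.14, 3.14].

## Interface

Orientations are given as a unit quaternion [x, y, z, w].
In Python, from plant import r gives the robot as it stands. Calls block until the motion is done:
- r.movep(position, orientation): joint-space move of the TCP to a pose.
- r.movel(position, attitude=None, v=150): straight line of the TCP; attitude=None keeps the orientation; v is the mean speed in mm/s.
- r.set_joints(angles): joint-space move.
- r.gripper_to(opening, squeeze=None): finger opening in mm; squeeze is the grip in N (None keeps the last); returns when the fingers have stopped.
- r.hold(seconds).
- r.inverse_kinematics(position, orientation): joint angles nearest the present ones, or None.
- r.read_camera(name): name is "scene" or "top" or "wrist"; returns (picture, depth): 420x560x3 uint8, red, green, blue; 420x560 float32, mm along the optical axis (not along the pixel's ray), 0 where there is no reading.
- r.get_calibration(name): a dict with "K" (3x3 intrinsics, pixels), "R" (3x3) and "t" (3): a world point X has camera coordinates R X + t; the wrist camera has in their place "hand_eye" (4x4, takes a point from camera to tool coordinates, whose origin is the TCP and whose axes are the flange's). Camera axes: x right, y down, z forward; pixel columns grow to the right and rows downward; lengths in mm; the calibration is good to about 2 mm. The wrist camera is an equidistant fisheye: a pixel r from the principal point sees the ray r / f radians off the axis. A picture is of the moment at which its call begins: read the wrist's pose just before it. get_calibration takes no time and is no camera call.
A pose or a line that the arm cannot do raises r.Unreachable and nothing moves.
- r.hand_in(): hands the job in; it is judged then, once.
Trained networks look in the newest picture that a camera, given by its name, has taken for a name from the list of things; names that differ only in an ending like _2 or _b are one class to them, and where a whole thing is asked for, a point or a joint stands for the part that bears it (a point fixed in the world has none). Each returns a list of dicts, best first, with "score" (0 to 1); they miss things now and then, are a little off and sometimes report something else, mostly with a low value. They report only what shows in the picture. A call takes as long as a camera call.
- r.look_for(thing, camera): "rect" ([centre column, centre row, width, height] in pixels, round what is visible of it).
- r.tip_of(thing, camera): "location" ([column, row] in pixels: a listed point, or the origin of a listed thing).
Readings, each from a call of its own:
- r.get_time(): time.
- r.get_joint_positions(): joint angles.
- r.get_qvel(): joint speeds.
- r.get_effort(): joint torques, N m.
- r.get_tool_pos(): TCP position.
- r.get_tool_rot(): TCP orientation.
- r.get_ft_force(): force on the tool from outside, world axes, zero at the start.
- r.get_wrist_torque(): the same for the moment, N m.
- r.get_gripper_width(): finger opening in mm.
- r.get_grip_force(): force on a finger pad.
Only numpy, scipy, OpenCV 4.12 (cv2) and the standard library are available. Lean on these libraries where they do the work, as an engineer would, in place of code of your own. Each camera call takes 0.05 s, during which the arm holds its last target. There are 200 camera calls.

## Working session

There is one attempt and no reset: what is moved stays moved. The work goes in short steps, each a Python script; the robot and the scene stay as the last script left them, time stands still between calls to the robot, and variables do not carry over. Pictures are saved under pics/ and viewed, at most 10 in all, crops included, and the job is handed in when it is done.

```bash
mkdir -p pics; ls
python3 - <<'E'
from plant import r
import cv2,numpy as np
for c in ["scene","top"]:
    im,d=r.read_camera(c); cv2.imwrite(f"pics/{c}0.png",im[:,:,::-1]); np.save(f"pics/{c}0.npy",d)
    k=r.get_calibration(c); print(c,np.round(k["K"],1).tolist(),np.round(k["R"],3).tolist(),np.round(k["t"],1).tolist())
    for n in ["mill_a","mill_a_head","spice_1","rack","tray","pocket_0","pocket_1","pocket_2","pocket_3"]:
        print(n,[(np.round(o["location"]).tolist(),round(o["score"],2)) for o in r.tip_of(n,c)][:4],[(np.round(o["rect"]).tolist(),round(o["score"],2)) for o in r.look_for(n,c)][:3] if "pocket" not in n else "")
print(r.get_time(),r.get_tool_rot(),r.get_tool_pos())
k=r.get_calibration("wrist");print(k)
E
```

```text
pics
plant.py
scene [[474.8, 0.0, 287.5], [0.0, 474.8, 206.1], [0.0, 0.0, 1.0]] [[-0.707, -0.707, -0.009], [-0.369, 0.38, -0.848], [0.603, -0.597, -0.529]] [526.5, 263.1, 594.4]
mill_a [([312.0, 234.0], 0.61)] [([352.0, 257.0, 33.0, 44.0], 0.92), ([313.0, 214.0, 39.0, 18.0], 0.91)]
mill_a_head [([314.0, 199.0], 0.95), ([310.0, 237.0], 0.23)] [([313.0, 190.0, 27.0, 29.0], 0.94)]
spice_1 [([281.0, 247.0], 0.94), ([247.0, 263.0], 0.42)] [([344.0, 192.0, 21.0, 42.0], 0.97), ([280.0, 217.0, 23.0, 48.0], 0.61)]
rack [([295.0, 244.0], 0.74)] [([293.0, 238.0, 164.0, 89.0], 0.6)]
tray [([335.0, 282.0], 0.86), ([350.0, 266.0], 0.31)] [([333.0, 284.0, 108.0, 64.0], 0.7)]
pocket_0 [([248.0, 260.0], 0.9), ([343.0, 218.0], 0.76), ([312.0, 232.0], 0.74), ([280.0, 245.0], 0.72)] 
pocket_1 [([248.0, 260.0], 0.9), ([343.0, 218.0], 0.76), ([312.0, 232.0], 0.74), ([280.0, 245.0], 0.72)] 
pocket_2 [([248.0, 260.0], 0.9), ([343.0, 218.0], 0.76), ([312.0, 232.0], 0.74), ([280.0, 245.0], 0.72)] 
pocket_3 [([248.0, 260.0], 0.9), ([343.0, 218.0], 0.76), ([312.0, 232.0], 0.74), ([280.0, 245.0], 0.72)] 
top [[4
[... 1092 characters left out ...]
[244.0, 196.0], 0.93), ([342.0, 212.0], 0.88), ([309.0, 204.0], 0.68)] 
1.5 [ 9.92392804e-01  1.23111830e-01 -3.60721566e-06 -7.12117063e-06] [ 128.27263833 -509.09241852  231.28837829]
{'K': array([[325.1922621 ,   0.        , 273.64388251],
       [  0.        , 325.1922621 , 209.28004288],
       [  0.        ,   0.        ,   1.        ]]), 'hand_eye': array([[ 2.58435681e-04, -9.65329702e-01, -2.61033522e-01,
         6.58508606e+01],
       [ 9.99999950e-01,  2.97036453e-04, -1.08424551e-04,
        -3.75250735e-01],
       [ 1.82201911e-04, -2.61033481e-01,  9.65329730e-01,
        -1.42592012e+02],
       [ 0.00000000e+00,  0.00000000e+00,  0.00000000e+00,
         1.00000000e+00]])}
```

Run:
```python
import cv2,numpy as np
a=cv2.imread("pics/scene0.png")[140:340,180:420];b=cv2.imread("pics/top0.png")[120:320,180:420]
cv2.imwrite("pics/both.png",np.vstack([cv2.resize(x,(720,600))[:,:] for x in [a]]))
cv2.imwrite("pics/topz.png",cv2.resize(b,(720,600)))
```

```text
(no output)
```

View pics/both.png

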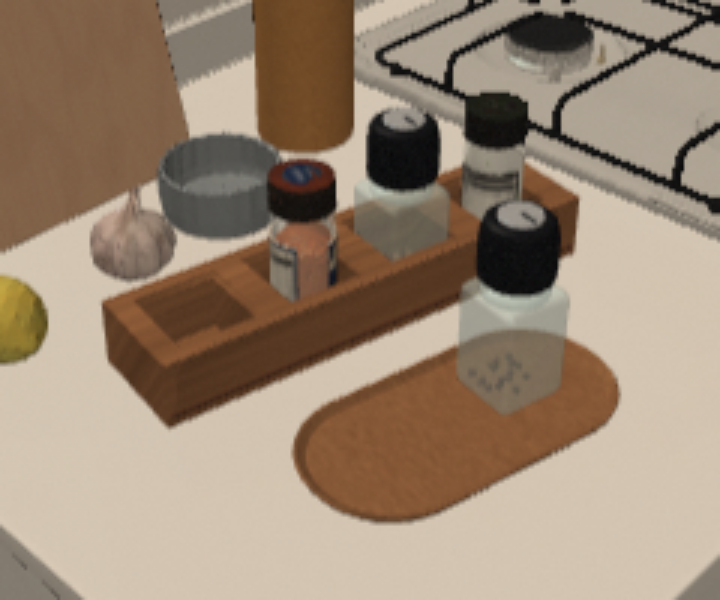

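View pics/topz.png

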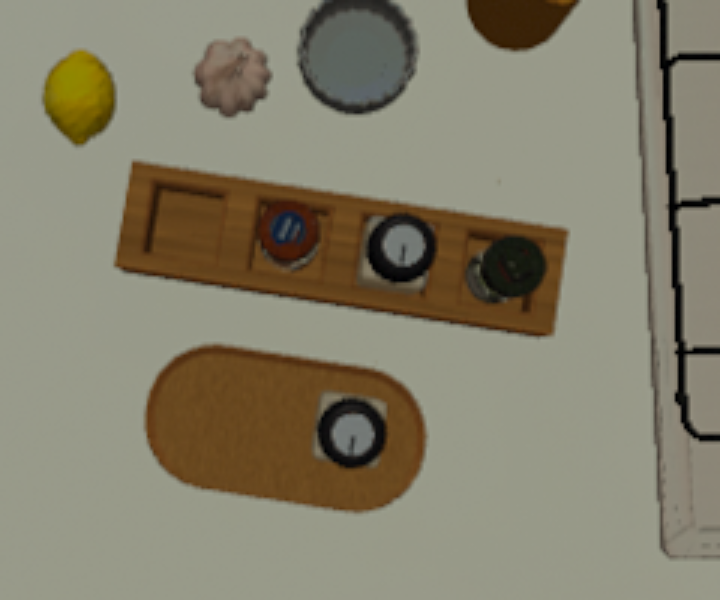

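The empty pocket is at the top picture's left end, crop (188,220), which is full-image (243,193). The tray mill's head is at crop (350,430), full-image (297,263). The rack is yawed a few degrees.

```bash
cat > h.py <<'E'
import numpy as np,cv2
from plant import r
from scipy.spatial.transform import Rotation as Ro
def cloud(d,c):
    k=r.get_calibration(c);K=k["K"];v,u=np.mgrid[:420,:560]
    P=np.stack([(u-K[0,2])/K[0,0]*d,(v-K[1,2])/K[1,1]*d,d],-1)
    return (P-k["t"])@k["R"]
def ray(uv,z,c):
    k=r.get_calibration(c);K=k["K"];C=-k["R"].T@k["t"]
    w=k["R"].T@np.linalg.inv(K)@np.array([uv[0],uv[1],1.]);return C+w*(z-C[2])/w[2]
def q(yaw): # tool down, tool y axis at yaw+90deg from world x
    return (Ro.from_euler('z',yaw)*Ro.from_euler('x',np.pi)).as_quat()
E
python3 - <<'E'
from h import *
for c in ["top","scene"]:
    d=np.load(f"pics/{c}0.npy");P=cloud(d,c);ok=d>0
    R0=ray((290,203),0,"top")
    near=ok&(np.hypot(P[...,0]-R0[0],P[...,1]-R0[1])<260)
    tab=P[ok&near&(np.abs(P[...,2])<12)];print(c,"table z",np.median(tab[:,2]),len(tab))
    m=near&(np.abs(P[...,2]-45)<3.5)
    n,l,s,_=cv2.connectedComponentsWithStats(m.astype(np.uint8));i=1+np.argmax(s[1:,4])
    X=P[l==i];rc=cv2.minAreaRect(X[:,:2].astype(np.float32));print("rack",rc,np.median(X[:,2]),len(X))
    m=near&(P[...,2]>112)&(P[...,2]<135)
    n,l,s,_=cv2.connectedComponentsWithStats(m.astype(np.uint8))
    for i in range(1,n):
        X=P[l==i]
        if len(X)>40:print("blob",len(X),X.mean(0).round(1),np.ptp(X,axis=0).round(1),"circle",[np.round(t,1) for t in cv2.minEnclosingCircle(X[:,:2].astype(np.float32))],"pix",np.argwhere(l==i).mean(0).round())
for p,z in [((244,196),5),((276,201),5),((309,204),5),((342,212),5),((290,203),0)]: print(p,ray(p,z,"top").round(1))
for p,z in [((248,260),5),((280,245),5),((312,232),5),((343,218),5),((295,244),0)]: print(p,ray(p,z,"scene").round(1))
E
```

```text
top table z -0.05811764761047013 33622
rack ((625.2228393554688, 92.48138427734375), (312.26995849609375, 76.62500762939453), 79.28340148925781) 44.44639099739653 2867
blob 620 [861.2 129.7 123.4] [ 11.  166.9  22.9] circle [array([862.8, 131.7]), np.float64(83.6)] pix [ 79. 272.]
blob 223 [783.6 -39.6 123.5] [45.4 70.6 22.6] circle [array([804.2, -43.2]), np.float64(37.0)] pix [115. 360.]
blob 399 [617.3  56.6 122.2] [41.4 43.  15.5] circle [array([618. ,  55.8]), np.float64(21.8)] pix [201. 314.]
blob 412 [499.5  92.8 122.3] [42.1 42.1 15.6] circle [array([499.2,  92.7]), np.float64(22.1)] pix [264. 297.]
scene table z 0.4098667203031193 25606
rack ((630.5775146484375, 128.43722534179688), (241.80799865722656, 80.23612213134766), 79.13650512695312) 44.889908046414725 1729
blob 361 [788.9 -28.2 123.3] [58.9 75.3 22.7] circle [array([805.6, -42.2]), np.float64(38.0)] pix [140. 282.]
blob 802 [860.4 135.5 123.3] [ 13.4 169.2  22.9] circle [array([862. , 132.8]), np.float64(84.7)] pix [153. 199.]
blob 298 [611.7  63.5 120.9] [43.3 40.4 15. ] circle [array([615.4,  58.9]), np.float64(21.9)] pix [183. 314.]
blob 414 [493.5  99.9 121. ] [42.4 41.4 14.9] circle [array([497.1,  95.3]), np.float64(21.8)] pix [216. 353.]
(244, 196) [644.7 200.3   5. ]
(276, 201) [631.6 130.    5. ]
(309, 204) [622.8  57.5   5. ]
(342, 212) [602.9 -14.6   5. ]
(290, 203) [626.7  99.1   0. ]
(248, 260) [644.2 201.3   5. ]
(280, 245) [635.2 129.2   5. ]
(312, 232) [620.7  55.5   5. ]
(343, 218) [608.9 -25.7   5. ]
(295, 244) [621.8 102.3   0. ]
```

```bash
cat >> h.py <<'E'
def wcloud(name):
    p=r.get_tool_pos();R=Ro.from_quat(r.get_tool_rot()).as_matrix()
    im,d=r.read_camera("wrist");cv2.imwrite(f"pics/{name}.png",im[:,:,::-1])
    k=r.get_calibration("wrist");K=k["K"];v,u=np.mgrid[:420,:560]
    x=u-K[0,2];y=v-K[1,2];rr=np.hypot(x,y)+1e-9;th=rr/K[0,0];t=np.tan(th)/rr
    C=np.stack([x*t*d,y*t*d,d],-1);H=k["hand_eye"]
    T=C@H[:3,:3].T+H[:3,3];return im,d,T@R.T+p
def blob(P,m):
    n,l,s,_=cv2.connectedComponentsWithStats(m.astype(np.uint8));i=1+np.argmax(s[1:,4]);return P[l==i]
E
python3 - <<'E'
from h import *
for yaw in np.deg2rad(np.arange(-180,180,15)):
    s=r.inverse_kinematics([646,203,180],q(yaw));s2=r.inverse_kinematics([498.2,94,300],q(yaw))
    print(round(np.rad2deg(yaw)),None if s is None else np.round(s,2).tolist(),None if s2 is None else np.round(s2,2).tolist())
E
```

```text
-180 [0.2, 0.61, 0.22, 1.18, 0.0, 0.2] [0.04, 0.23, -0.06, 1.29, 0.0, 0.04]
-165 [0.2, 0.61, 0.22, 1.18, 0.0, -0.07] [0.04, 0.23, -0.06, 1.29, 0.0, -0.22]
-150 [0.2, 0.61, 0.22, 1.18, 0.0, -0.33] [0.04, 0.23, -0.06, 1.29, 0.0, -0.48]
-135 [0.2, 0.61, 0.22, 1.18, 0.0, -0.59] [0.04, 0.23, -0.06, 1.29, 0.0, -0.74]
-120 [0.2, 0.61, 0.22, 1.18, 0.0, -0.85] [0.04, 0.23, -0.06, 1.29, 0.0, -1.01]
-105 [0.2, 0.61, 0.22, 1.18, 0.0, -1.11] [0.04, 0.23, -0.06, 1.29, 0.0, -1.27]
-90 [0.2, 0.61, 0.22, 1.18, 0.0, -1.37] [0.04, 0.23, -0.06, 1.29, 0.0, -1.53]
-75 [0.2, 0.61, 0.22, 1.18, 0.0, -1.64] [0.04, 0.23, -0.06, 1.29, 0.0, -1.79]
-60 [0.2, 0.61, 0.22, 1.18, 0.0, -1.9] [0.04, 0.23, -0.06, 1.29, 0.0, -2.05]
-45 [0.2, 0.61, 0.22, 1.18, 0.0, -2.16] [0.04, 0.23, -0.06, 1.29, 0.0, -2.31]
-30 [0.2, 0.61, 0.22, 1.18, 0.0, -2.42] [0.04, 0.23, -0.06, 1.29, 0.0, -2.58]
-15 [0.2, 0.61, 0.22, 1.18, 0.0, -2.68] [0.04, 0.23, -0.06, 1.29, 0.0, -2.84]
0 [0.2, 0.61, 0.22, 1.18, 0.0, -2.94] [0.04, 0.23, -0.06, 1.29, 0.0, -3.1]
15 [0.2, 0.61, 0.22, 1.18, 0.0, 3.08] [0.04, 0.23, -0.06, 1.29, 0.0, 2.92]
30 [0.2, 0.61, 0.22, 1.18, 0.0, 2.81] [0.04, 0.23, -0.06, 1.29, 0.0, 2.66]
45 [0.2, 0.61, 0.22, 1.18, 0.0, 2.55] [0.04, 0.23, -0.06, 1.29, 0.0, 2.4]
60 [0.2, 0.61, 0.22, 1.18, 0.0, 2.29] [0.04, 0.23, -0.06, 1.29, 0.0, 2.14]
75 [0.2, 0.61, 0.22, 1.18, 0.0, 2.03] [0.04, 0.23, -0.06, 1.29, 0.0, 1.87]
90 [0.2, 0.61, 0.22, 1.18, 0.0, 1.77] [0.04, 0.23, -0.06, 1.29, 0.0, 1.61]
105 [0.2, 0.61, 0.22, 1.18, 0.0, 1.51] [0.04, 0.23, -0.06, 1.29, 0.0, 1.35]
120 [0.2, 0.61, 0.22, 1.18, 0.0, 1.24] [0.04, 0.23, -0.06, 1.29, 0.0, 1.09]
135 [0.2, 0.61, 0.22, 1.18, 0.0, 0.98] [0.04, 0.23, -0.06, 1.29, 0.0, 0.83]
150 [0.2, 0.61, 0.22, 1.18, 0.0, 0.72] [0.04, 0.23, -0.06, 1.29, 0.0, 0.57]
165 [0.2, 0.61, 0.22, 1.18, 0.0, 0.46] [0.04, 0.23, -0.06, 1.29, 0.0, 0.3]
```

Run:
```python
from h import *
Y=np.deg2rad(169.28)
def circ(X): return [np.round(t,1) for t in cv2.minEnclosingCircle(X[:,:2].astype(np.float32))]
def ana(P,d):
    X=P[(d>0)&(np.abs(P[...,2])<10)];print("table",np.median(X[:,2]).round(1))
    for c,n in [((498,94),"A"),((617,57),"B")]:
        m=(d>0)&(np.hypot(P[...,0]-c[0],P[...,1]-c[1])<40)&(P[...,2]>105)&(P[...,2]<140)
        if m.sum()>50: X=blob(P,m);print(n,circ(X),X[:,2].max().round(1),np.median(X[:,2]).round(1))
    m=(d>0)&(np.abs(P[...,2]-45)<4)&(np.hypot(P[...,0]-625,P[...,1]-93)<220)
    X=blob(P,m);print("rack",cv2.minAreaRect(X[:,:2].astype(np.float32)),np.median(X[:,2]))
for i,p in enumerate([[498.2,94,300],[600,140,300]]):
    r.movep(p,q(Y)); im,d,P=wcloud(f"w{i}"); np.save(f"pics/w{i}.npy",P);ana(P,d)
    print(r.get_time(),r.get_ft_force(),r.get_wrist_torque())
```

```text
table 0.4
A [array([498.8,  94.1]), np.float64(22.5)] 127.4 123.2
B [array([617.3,  58. ]), np.float64(22.4)] 127.6 122.5
rack ((624.9742431640625, 94.38995361328125), (312.6004943847656, 77.89820098876953), 79.23318481445312) 44.80937410468832
4.0667 [ 0.11590223  0.15453646 -0.14607104] [ 0.01129438 -0.01127302 -0.01727928]
table 0.4
A [array([499.4,  94.7]), np.float64(22.7)] 127.8 123.1
B [array([618.3,  58. ]), np.float64(22.9)] 127.1 122.7
rack ((625.15283203125, 94.44355010986328), (313.20928955078125, 77.36400604248047), 79.31627655029297) 44.85658841548232
4.6417 [-0.45576255 -0.25876703 -0.19722683] [-0.03134898  0.02167463  0.01123784]
```

View pics/w1.png

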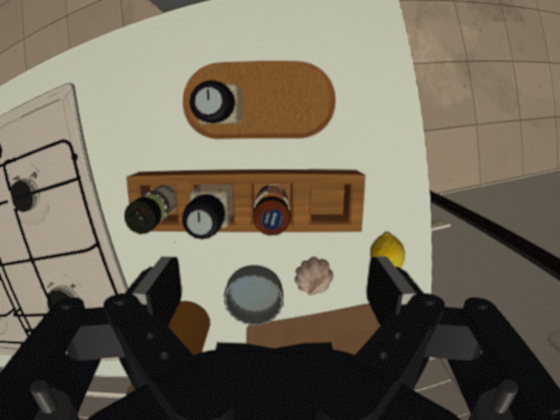

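The wrist view shows the empty pocket at (330,202) and the mill head at (212,100). Both cameras and the wrist agree within about 2 mm, so I'll grasp now.

Run:
```python
from h import *
Y=np.deg2rad(169.28)
r.movep([499,94.2,180],q(Y)); r.movel([499,94.2,87],v=120)
print(r.get_ft_force(),r.get_tool_pos())
r.gripper_to(30,50); print("w",r.get_gripper_width(),r.get_grip_force(),r.get_ft_force())
r.movel([499,94.2,177],v=100)
print("lift",r.get_gripper_width(),r.get_grip_force(),r.get_ft_force(),r.get_wrist_torque())
u=np.array([.983,-.186]);p3=np.array([645.9,204.9])
r.movel([*(p3-115*u),177],v=250); r.movel([*p3,177],v=200)
print(r.get_tool_pos(),r.get_time(),r.get_ft_force(),r.get_wrist_torque())
im,d,P=wcloud("w2");np.save("pics/w2.npy",P)
im,d=r.read_camera("scene");cv2.imwrite("pics/s2.png",cv2.resize(im[140:340,180:420,::-1],(720,600)))
```

```text
[ 0.04762411 -0.49601124  0.68099048] [499.7729203   94.29647846  87.66657556]
w 42.71173384702903 50.28900953941047 [-2.14301808 -0.68853489  5.1049585 ]
lift 42.706287432678785 51.457842397503555 [-0.87835085 -1.43515052 -2.44260325] [-0.00526364  0.0509453  -0.00441723]
[645.01789257 204.25648949 176.69817593] 9.2 [-0.31870599 -0.42693452 -2.17666736] [-0.00661245  0.00152617 -0.014522  ]
```

View pics/s2.png

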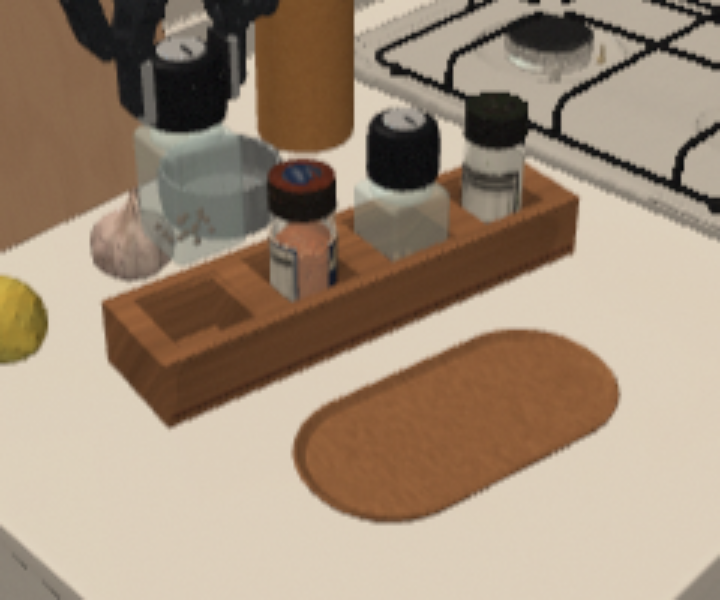

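View pics/w2.png

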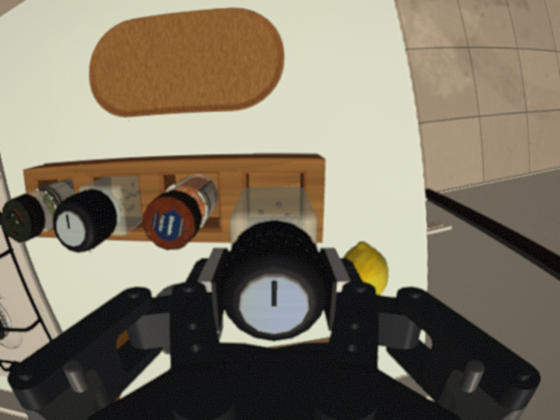

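The scene picture shows the mill hanging upright and square above the pocket, body at (185,190). The wrist view has it over the pocket at (275,205). Next I lower it while watching force.

Run:
```python
from h import *
p3=np.array([645.9,204.9]);r.hold(.3);print(r.get_tool_pos())
r.movel([*p3,135],v=120)
for z in [128,124,120,114,106,98,93,90,88,87,86]:
    r.movel([*p3,z],v=60); f=r.get_ft_force(); print(z,r.get_tool_pos().round(1),f.round(1),r.get_wrist_torque().round(2))
    if f[2]>15: break
r.hold(.3);print(r.get_tool_pos(),r.get_ft_force(),r.get_gripper_width(),r.get_time())
im,d=r.read_camera("scene");cv2.imwrite("pics/s3.png",cv2.resize(im[140:340,180:420,::-1],(720,600)))
```

```text
[645.6106452  205.15575177 177.29495849]
128 [645.9 204.9 128.1] [-0.1 -0.7 -2.2] [ 0.    0.05 -0.  ]
124 [645.7 204.9 123.8] [ 0.3  0.2 -1.7] [-0.04 -0.    0.06]
120 [645.7 204.9 119.6] [ 0.8 -0.6 -2. ] [-0.01  0.06 -0.04]
114 [645.5 204.8 113.4] [-0.3  0.3 -2.8] [ 0.05 -0.03 -0.01]
106 [645.5 204.8 105.4] [-0.5  0.2 -2.3] [-0.   -0.06  0.01]
98 [645.5 204.8  97.4] [-0.4  0.4 -2.7] [0.03 0.02 0.02]
93 [645.6 204.8  92.6] [-0.6  0.7 -2.3] [-0.02 -0.02 -0.02]
90 [645.7 204.9  89.8] [-0.3 -0.1 -2. ] [-0.04  0.03 -0.03]
88 [646.1 205.   88.2] [ 0.3 -0.2 -0.7] [-0.01 -0.05 -0.  ]
87 [646.3 205.   87.5] [0.4 0.9 3. ] [-0.01 -0.02 -0.04]
86 [646.5 205.   87.4] [-3.4 -0.9 10.5] [-0.15  0.48 -0.05]
[646.49777722 204.97576681  87.43198805] [-2.94020484 -0.86000822 10.36544125] 42.955479111492444 13.2333
```

View pics/s3.png

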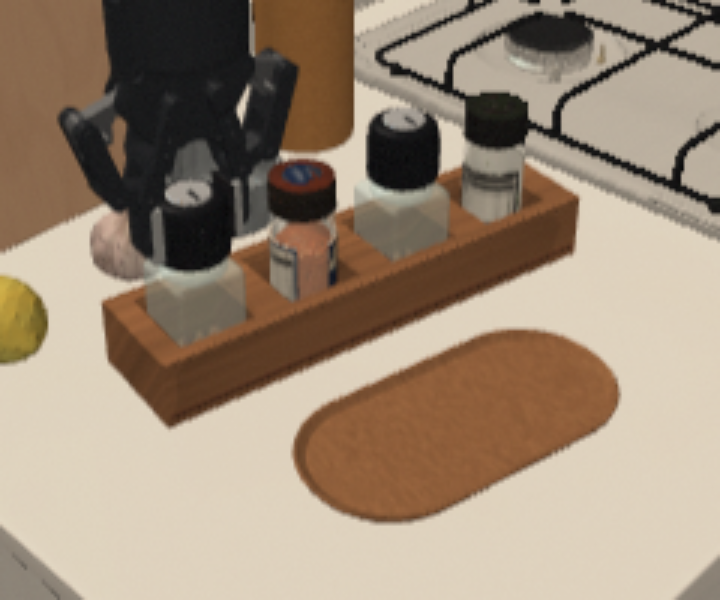

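It is seated fully down: TCP z is 87.4 against 87.7 at the grasp, and the seating force is present. I ease the push and start twisting, watching torque.

Run:
```python
from h import *
Y=np.deg2rad(169.28);p=[645.9,204.9,87.6]
r.movel(p,v=30);r.hold(.2);print(r.get_tool_pos(),r.get_ft_force())
j0=np.array(r.inverse_kinematics(p,q(Y)));print(j0.round(2))
def turn(sign):
    for a in [4,8,12,16,20,26,32,40,48,57,62]:
        j=j0.copy();j[5]+=sign*np.deg2rad(a);r.set_joints(j);r.hold(.1)
        t=r.get_wrist_torque();print(sign,a,t.round(2),r.get_ft_force().round(1),round(np.rad2deg(r.get_joint_positions()[5]-j0[5]),1))
        if abs(t[2])>.5:return a
    return 0
s=turn(1)
if s:
    r.set_joints(j0);r.hold(.1);s=turn(-1)
print("blocked at",s,r.get_time(),r.get_gripper_width())
```

```text
[645.99251276 204.9186094   87.49866759] [1.04026152 0.05223663 1.16240743]
[0.2  0.68 0.09 0.98 0.   0.39]
1 4 [ 0.09 -0.12  0.03] [1.5 0.7 1.5] 3.9
1 8 [ 0.04 -0.05 -0.03] [0.6 0.3 1.1] 7.9
1 12 [ 0.01  0.   -0.  ] [ 0.1 -0.1  0.8] 11.9
1 16 [ 0.01  0.02 -0.01] [-0.1 -0.7  0.1] 15.9
1 20 [-0.02  0.02  0.04] [-0.1  0.5 -0.2] 19.9
1 26 [-0.04 -0.05  0.01] [ 0.2  0.2 -0.7] 25.8
1 32 [-0.04  0.01  0.02] [ 0.3 -0.2 -1.3] 31.8
1 40 [ 0.03 -0.03  0.01] [-0.7  0.  -0.5] 39.7
1 48 [ 0.02 -0.02  0.03] [-0.6 -0.9 -1.1] 47.7
1 57 [ 0.02  0.   -0.03] [-0.5  0.4 -0.8] 56.7
1 62 [ 0.05 -0.    0.02] [ 0.8 -0.4 -0.5] 61.8
blocked at 0 17.625 42.52849424634227
```

It turned freely through 62°. I lift it gently and check whether the jar stays.

Run:
```python
from h import *
x,y,_=[645.9,204.9,0]
for z in [89,91,94,98,103]:
    r.movel([x,y,z],v=30);r.hold(.1);print(z,r.get_tool_pos().round(1),np.mean([r.get_ft_force() for _ in range(4)],0).round(2))
im,d=r.read_camera("scene");cv2.imwrite("pics/s4.png",cv2.resize(im[140:340,180:420,::-1],(720,600)));print(r.get_time())
```

```text
89 [645.9 204.9  89. ] [-0.15 -0.01 -0.77]
91 [645.9 204.9  91. ] [-0.06  0.99 -0.47]
94 [645.9 204.9  94. ] [-0.6  -0.64 -0.57]
98 [645.9 204.9  98. ] [-0.28  0.04 -0.43]
103 [645.9 204.9 103. ] [ 0.73 -0.73  0.1 ]
19.525
```

View pics/s4.png

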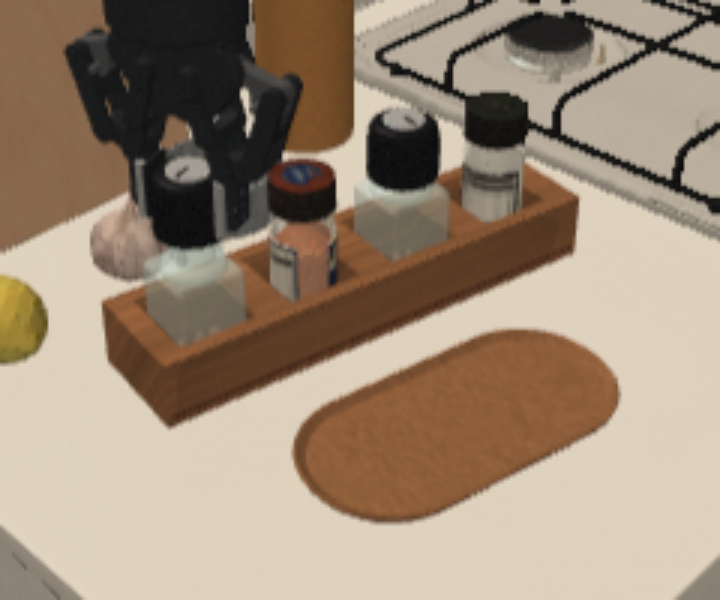

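The picture shows the head lifting at (190,200) with the neck visible at (205,250), and the jar still seated. I raise it clear and move aside.

Run:
```python
from h import *
p3=np.array([645.9,204.9]);u=np.array([.983,-.186])
r.movel([*p3,190],v=100);r.movel([*(p3-95*u),190],v=120);r.hold(.5)
print(r.get_tool_pos(),r.get_gripper_width(),r.get_grip_force(),r.get_time())
im,d=r.read_camera("scene");cv2.imwrite("pics/s5.png",cv2.resize(im[90:340,160:440,::-1],(672,600)))
```

```text
[552.59662638 222.51179515 189.92396903] 42.095449378616664 51.657488979399204 21.9833
```

View pics/s5.png

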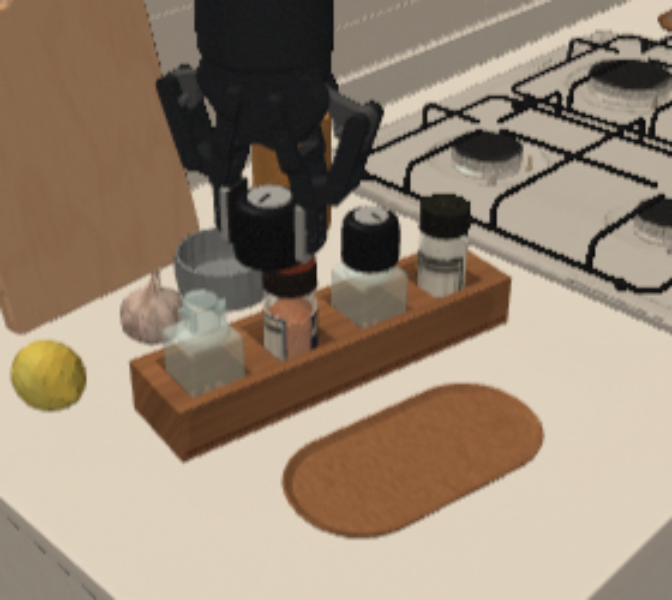

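The head is held in the fingers at (265,230). The open jar stands seated and upright in its pocket at (205,345), and everything else is in place.

```bash
python3 -c "
from plant import r
print(r.hand_in())"
```

```text
the job is handed in; nothing more can be done
None
```

The mill from the tray is fully down in the empty rack pocket, and its head came off on the first direction tried. The gripper is holding the head about 187 mm above the worktop and 95 mm to the side of its open jar. The job is handed in after about 22 s of robot time, and its verdict was not shown.

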